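# Mesh a mounted cast on the articulator plate and press it home

## Task

The plaster cast has been set on the articulator's toothed plate twisted out of place, so that the teeth of the two plates ride on each other. Turn the cast until its front teeth face the front of the articulator, straight over the midline, and the plate teeth mesh, then press it down until it sits fully home. Leave the other things on the bench where they are.

Things in the scene. Friction and masses are not known exactly. Their poses are not given: they have to be found in the camera images.
- articulator: dental articulator fixed to the bench, aluminium, 200 x 125 mm. Origin on the bench under the axis of its round toothed plate, z up. Its front (small black incisal table, midline) points along its own -x; at +x stand two posts (x = 80, y = +-48, 135 mm high) and the folded-back upper member (up to 270 mm high, all behind x = 65 mm)
- cast: the loose cast on the articulator, one solid piece of 0.3 kg, 59 mm high: white plate 75 mm across with teeth below and two thumb lugs, plaster puck, peach jaw model 54 x 62 mm. Origin: centre of its underside (tooth tips), z up, front of the jaw along its -x, lugs along +-y. It starts level, riding on the other teeth, origin 36 mm above the bench; home it is at 30.5 mm
- plate_center (a point): centre of the articulator's white toothed plate (75 mm across), on its face 30 mm above the bench; 6 radial teeth, 6 mm high, 60 degrees apart. A hub in the middle keeps the cast central as it turns; three sprung balls in the hub hold the cast up against its weight even when the teeth are in line: a push down of about 10 to 15 N snaps it home
- plate_front (a point): point at the front rim of the articulator's plate, 37 mm in front of its axis, 36 mm above the bench (level with the tips of its teeth)
- cast_front (a point): front rim of the cast's plate, below the jaw's front teeth: 37 mm from its axis, 5.5 mm above its origin; meets plate_front when home. At the start the cast is 0.30 to 0.72 rad counter-clockwise (seen from above) of its place. Within 0.1 rad of it the sloping teeth enter and pressing down centres the cast; it also meshes 60 degrees off, which is wrong
- lug_left (a point): middle of the cast's lug on its own +y side, 46 mm from the axis, 12 mm above the cast's origin. Each lug is a bar 17 mm wide and 10 mm high that ends 54 mm from the axis; its upright sides can be pushed, with only the bench below; a few N turn the cast
- lug_right (a point): the same on the -y side
- cast_top (a point): on the cast's midline, 12 mm in front of its axis, at the height of the tooth tips, 58.5 mm above the cast's origin: a place on the front of the tooth arch to press from above (the whole arch will do; to the touch its inside is filled up to the tooth tips)
- upper_cast: bystander: another cast on a like plate, with a yellow jaw model, standing on the bench at the left; origin in the centre of its underside
- spatula: bystander: steel spatula, 26 x 210 x 5 mm, lying to the right of the articulator
- brush: bystander: small brush with red handle, 175 mm long, 12 mm thick, lying to the left of the articulator
- wax_block: bystander: two slabs of pink wax, 36 x 70 x 17 mm, at the front left
- pliers: bystander: pliers with red grips, 49 x 130 x 11 mm, at the left
- parts_box: bystander: white box with navy lid, 60 x 76 x 49 mm, at the left

How it is judged:
By the outcome, as a careful person would: the job done as asked, in the order asked, and still so for the second after the job is handed in, with the robot touching nothing.
It also fails if it takes over 40 s, if anything falls off the work surface, if the arm or the gripper's body presses on something with over 40 N, if the wrist force passes 120 N, or if a joint passes its speed limit or range.

## Robot

A 6-joint arm with a two-finger parallel gripper is mounted at the origin on a cart in front of the work surface, level with it; the furniture and walls round the work are solid. World frame = base frame: x ahead of the robot, y to its left, z up, the work surface at z = 0. Lengths are in m, angles in rad, forces in N, time in s.
With the tool pointing down it reaches from about 0.25 to 0.8 m from the base axis. Payload 3.9 kg.
Tool frame: the origin (TCP) lies midway between the tips of the shut fingers; the grasp point (between the pads) lies 19 mm behind it; z points along the fingers, y is the line along which they close (so a half turn about z gives the same grasp; the last joint's range is limited). The gripper opens to 85 mm and grips with 20 to 120 N. Pads are 22 mm wide; open, the fingers measure 114 mm over their backs; the gripper's body (76 mm by 85 mm) begins 54 mm behind the grasp point. The pads swing forward as they close: fully open they stand 13 mm farther back than shut.
Start: joints at [1.246, 0.26, -0.138, 1.173, 0, 1.571], TCP at [0.168, 0.498, 0.203] pointing down, gripper open.
Joint ranges: [-2.78, 2.78], [-0.83, 1.72], [-1.28, 1.37], [-1.9, 2.12], [-1.57, 1.48], [-3.14, 3.14]. Speed limits (rad/s): [2.57, 2.57, 3.14, 3.14, 3.14, 3.14].

## Interface

Orientations are given as a unit quaternion [w, x, y, z].
In Python, from station import manip gives the robot as it stands. The module is installed in compiled form; this text tells all that it offers.
- The arm moves only by the shell command python3 -m jog 'ROWS' [OPENING] [FORCE]. ROWS is JSON, a list that holds one entry, the list of rows, each a list of 6 numbers: the shift along the tool's x, y, z in m, then the turn, a rotation vector about the tool's x, y, z in rad. A call has 1 to 8 rows; each row shifts and turns the commanded pose from where the row before left it, along the tool's axes as they then stand; what a row does not reach is not made up. A row lasts 1/10 s, in which the tool goes at most 50 mm and 8.59 degrees, less where a joint would pass 70% of its speed; a pose out of reach is approached as far as the arm can. A call with a gripper value outside its range is refused whole. OPENING is the closure in counts, from 0 (fully open) to 255 (shut), set as the call begins (- or left out, the last holds). The fingers move at their own pace and stop on an object; FORCE is the grip in N (left out, the last holds). Time passes only in rows, so rows that do not move let the fingers close. It gives the time, the measured TCP pose, the force, the opening and the grip force at its end, in the units of the state.
- manip.state(): the state, without advancing time (a new reading comes with each control period).
- manip.grab_frame(name): name is "scene" or "top" or "wrist"; returns a dict with "frame" (480x640x3 uint8, red, green, blue), "fx", "fy", "cx", "cy" (pixels), "k1" (the pictures are not rectified: a ray, as slopes to the right and down, at radius r is drawn at 1 + k1 r^2 times it, then the intrinsics apply), "eye" and "attitude" of the camera in the world. Camera axes: x right, y up, looking along -z (the intrinsics and any distortion apply to the point x, -y, -z); pixel columns grow to the right and rows downward; lengths in m; the calibration is good to about 2 mm. A picture is of the moment at which its call begins. There is no depth.
- manip.sign_off(): hands the job in; it is judged then, once.
The state is a dict: "time_s": time; "qpos": joint angles; "joint_vel": joint speeds; "joint_efforts": joint torques, N m; "eef_pos": TCP position; "orientation": TCP orientation; "ft_force": force on the tool from outside, world axes, zero at the start; "wrist_torque": the same for the moment, N m; "finger_gap": opening from 0.0 (shut) to 1.0 (fully open); "gripper_force": force on a finger pad.
Only numpy, scipy, OpenCV 4.12 (cv2) and the standard library are available. Lean on these libraries where they do the work, as an engineer would, in place of code of your own. Each camera call takes 0.05 s, during which the arm holds its last target. There are 200 camera calls.

## Working session

There is one attempt and no reset: what is moved stays moved. The work goes in short steps, Python scripts to look and compute and a shell command to move; the robot and the scene stay as the last step left them, time stands still between calls to the robot, and variables do not carry over. Pictures are saved under pics/ and viewed, at most 10 in all, crops included, and the job is handed in when it is done.

```bash
mkdir -p pics; python3 - <<'E'
from station import manip
import cv2
for n in("scene","top"):
    d=manip.grab_frame(n); cv2.imwrite(f"pics/{n}0.png",d["frame"][:,:,::-1])
    print(n,{k:d[k] for k in d if k!="frame"})
print(manip.state())
E
```

```text
scene {'fx': 455.6831074549196, 'fy': 455.6831074549196, 'cx': 321.727882865181, 'cy': 241.5349276337666, 'k1': 0.0035908440124705577, 'eye': array([ 0.09929294, -0.16798969,  0.74635389]), 'attitude': array([ 0.82978711,  0.30810307, -0.15254946, -0.43960722])}
top {'fx': 505.723463291937, 'fy': 505.723463291937, 'cx': 310.51325458667185, 'cy': 242.12091790759547, 'k1': -0.004962484895209092, 'eye': array([0.46788529, 0.15016561, 1.10235045]), 'attitude': array([ 0.71388745,  0.02610901, -0.02481511, -0.69933342])}
{'time_s': 0.1, 'qpos': array([ 1.24600115e+00,  2.60635157e-01, -1.39235622e-01,  1.17269254e+00,
        1.87886449e-05,  1.57082071e+00]), 'joint_vel': array([-0.00105693, -0.00092789,  0.00234156,  0.00089451,  0.00122324,
        0.00077052]), 'joint_efforts': array([ 4.20066199e-04, -4.06510055e+01,  2.54526794e+01,  1.00405762e-02,
        6.65107700e-05,  8.79089100e-06]), 'eef_pos': array([0.16731957, 0.49693108, 0.20214103]), 'orientation': array([-1.52108088e-04,  1.61696688e-01,  9.86840109e-01, -8.70355482e-04]), 'ft_force': array([-0.04765807, -0.37991883,  0.29846206]), 'wrist_torque': array([-0.05993079, -0.00022192,  0.00556332]), 'gripper_force': 0.0, 'finger_gap': 0.9987417446695802}
```

View pics/top0.png

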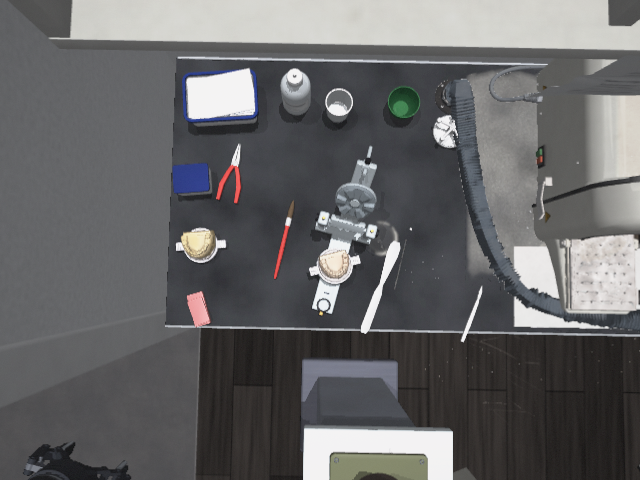

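View pics/scene0.png

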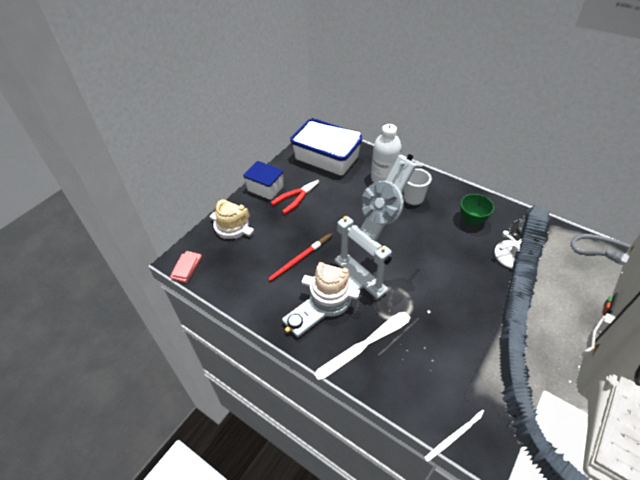

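The top view shows the cast at about (334,267) with lugs at (315,273) and (355,261). The incisal table is at (323,305) and the posts at (322,217) and (374,235). In the scene view the cast is at (331,287). I'll zoom in on both.

```bash
python3 - <<'E'
import cv2,numpy as np
t=cv2.imread("pics/top0.png")[205:325,290:400]; s=cv2.imread("pics/scene0.png")[210:345,265:400]
a=cv2.resize(t,(400,436),interpolation=cv2.INTER_CUBIC); b=cv2.resize(s,(400,400),interpolation=cv2.INTER_CUBIC)
o=np.zeros((440,800,3),np.uint8);o[:436,:400]=a;o[:400,400:]=b;cv2.imwrite("pics/zoom0.png",o)
E
```

```text
(no output)
```

View pics/zoom0.png

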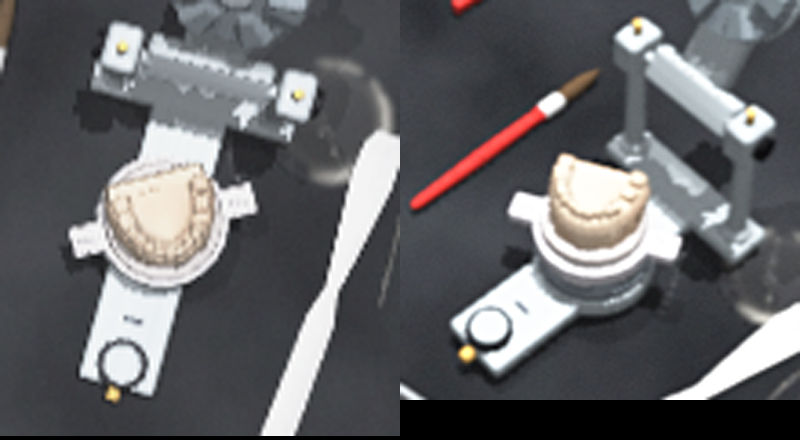

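The zoom shows the lug ends at about (73,243) and (254,197), the post tops at (121,47) and (298,95), and the incisal table at (123,363). Next I'll compute the geometry.

```bash
cat > h.py <<'E'
import numpy as np,cv2
from scipy.spatial.transform import Rotation as R
def quat(q): return R.from_quat([q[1],q[2],q[3],q[0]])
def K(d): return np.array([[d["fx"],0,d["cx"]],[0,d["fy"],d["cy"]],[0,0,1]])
def pix2w(d,uv,z):
    x,y=cv2.undistortPoints(np.array([[uv]],float),K(d),np.array([d["k1"],0,0,0.]))[0,0]
    r=quat(d["attitude"]).apply([x,-y,-1]); return d["eye"]+r*(z-d["eye"][2])/r[2]
def w2pix(d,P):
    c=quat(d["attitude"]).inv().apply(np.atleast_2d(P)-d["eye"])*[1,-1,-1]
    return cv2.projectPoints(c[:,None],np.zeros(3),np.zeros(3),K(d),np.array([d["k1"],0,0,0.]))[0][:,0]
E
python3 - <<'E'
from h import *
from station import manip
t=manip.grab_frame("top"); s=manip.grab_frame("scene")
T=lambda u,v,z:pix2w(t,(290+u/3.636,205+v/3.636),z)
S=lambda u,v,z:pix2w(s,(265+(u-400)/2.963,210+v/2.963),z)
def show(n,a,b):print(n,a.round(4),b.round(4),'mid',((a+b)/2).round(4),'dir',np.arctan2(*(b-a)[1::-1]).round(3),'len',np.linalg.norm(b-a).round(4))
show('lugs top',T(254,197,.053),T(73,243,.053))
show('lugs scene',S(675,243,.053),S(514,206,.053))
show('posts top',T(298,95,.138),T(121,47,.138))
show('posts scene',S(750,118,.138),S(637,26,.138))
print('table',T(123,363,.02).round(4),S(489,328,.02).round(4))
print('base strip edges front', T(80,377,.012),T(154,396,.012), T(145,125,.012),T(222,147,.012))
E
```

```text
lugs top [0.5102 0.0498 0.053 ] [0.4819 0.1525 0.053 ] mid [0.496  0.1011 0.053 ] dir 1.84 len 0.1066
lugs scene [0.5125 0.0517 0.053 ] [0.4799 0.1503 0.053 ] mid [0.4962 0.101  0.053 ] dir 1.89 len 0.1038
posts top [0.561  0.0355 0.138 ] [0.5845 0.1291 0.138 ] mid [0.5727 0.0823 0.138 ] dir 1.325 len 0.0966
posts scene [0.5599 0.0342 0.138 ] [0.5851 0.128  0.138 ] mid [0.5725 0.0811 0.138 ] dir 1.309 len 0.0971
table [0.4128 0.1219 0.02  ] [0.4152 0.1242 0.02  ]
base strip edges front [0.40371791 0.14683801 0.012     ] [0.39351298 0.10307041 0.012     ] [0.55334344 0.11122979 0.012     ] [0.54117441 0.06525292 0.012     ]
```

Fitted values: articulator axis at (0.4955, 0.1012), yaw about −0.25. The cast is turned about +0.54 rad from its place. I'll push the left lug from the front with shut fingers, swinging the tool about the plate axis, and start by moving above that lug.

```bash
python3 -m jog '[[[-0.032,-0.0202,0,0,0,0],[-0.032,-0.0202,0,0,0,0],[-0.032,-0.0202,0,0,0,0],[-0.032,-0.0202,0,0,0,0],[-0.032,-0.0202,0,0,0,0],[-0.032,-0.0202,0,0,0,0],[-0.032,-0.0202,0,0,0,0],[-0.032,-0.0202,0,0,0,0]]]' 255
python3 -m jog '[[[-0.032,-0.0202,0,0,0,0],[-0.032,-0.0202,0,0,0,0],[-0.032,-0.0202,0,0,0,0],[-0.032,-0.0202,0,0,0,0],[0,0,0,0,0,-0.13],[0,0,0,0,0,-0.13],[0,0,0,0,0,-0.13],[0,0,0,0,0,-0.13]]]'
python3 -m jog '[[[0,0,0,0,0,-0.09],[0,0,0,0,0,0]]]'
python3 - <<'E'
from h import *
from station import manip
s=manip.state(); print(s["qpos"].round(3),s["finger_gap"])
r=quat(s["orientation"]).as_matrix(); print(r.round(3))
d=manip.grab_frame("wrist"); cv2.imwrite("pics/w1.png",d["frame"][:,:,::-1])
A=np.array([.4955,.1012,0])
for n,th in(("lug ccw .54",.29),):
    for lx,ly in((-8.5,54),(8.5,54),(8.5,-54),(-8.5,-54)):
        p=A+[*(R.from_euler('z',th).apply([lx/1e3,ly/1e3,0])[:2]),.053]; print(w2pix(d,p).round(0))
c=A-s["eef_pos"]; print("axis in tool",(r.T@c).round(4))
E
```

```text
time_s: 1.0
eef_pos: [0.3592, 0.2613, 0.2029]
orientation: [0.0, 0.162, 0.987, 0.0]
ft_force: [0.3, 1.2, 0.4]
finger_gap: 0.003
gripper_force: 0.0
time_s: 1.8
eef_pos: [0.454, 0.145, 0.2027]
orientation: [-0.0, -0.1, 0.995, -0.0]
ft_force: [-0.1, -0.0, 0.2]
finger_gap: 0.003
gripper_force: 0.0
time_s: 2.0
eef_pos: [0.4539, 0.1452, 0.2027]
orientation: [-0.0, -0.142, 0.99, -0.0]
ft_force: [0.8, 0.5, 0.4]
finger_gap: -0.002
gripper_force: 0.0
[ 0.31   0.178 -0.248  1.146 -0.     0.025] -0.002022708095991904
[[-0.96  -0.281 -0.   ]
 [-0.281  0.96  -0.   ]
 [ 0.    -0.    -1.   ]]
[[311. 234.]]
[[311. 251.]]
[[197. 252.]]
[[195. 234.]]
axis in tool [-0.0276 -0.0539  0.2027]
```

View pics/w1.png

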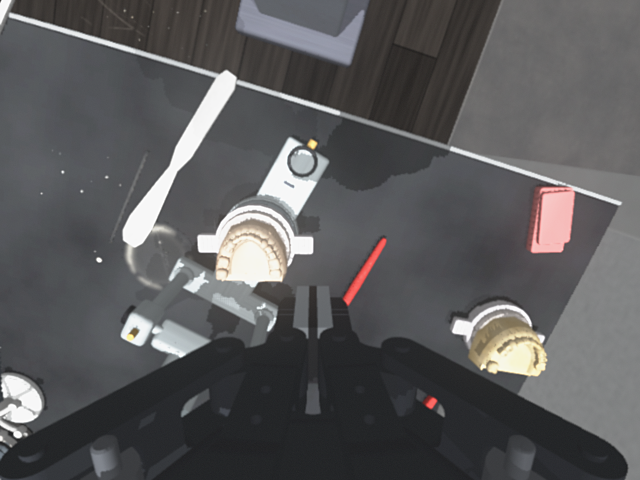

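The wrist view shows the lug ends at (313,244) and (198,244), which matches the prediction of (311,243) and (196,243). So the cast needs to turn about −0.535 rad. I'll go down in front of the left lug and close the gap.

```bash
python3 -m jog '[[[0,0,0.04,0,0,0],[0,0,0.04,0,0,0],[0,0,0.04,0,0,0],[0,0,0.03,0,0,0],[0,0,0.012,0,0,0],[0,0,0,0,0,0],[-0.003,0,0,0,0,0],[-0.003,0,0,0,0,0]]]'
python3 -m jog '[[[-0.002,0,0,0,0,0],[0,0,0,0,0,0]]]'
```

```text
time_s: 2.85
eef_pos: [0.4613, 0.1475, 0.0421]
orientation: [0.001, -0.142, 0.99, 0.0]
ft_force: [-0.4, 0.4, 0.0]
finger_gap: 0.004
gripper_force: 0.0
time_s: 3.05
eef_pos: [0.4632, 0.148, 0.0418]
orientation: [0.001, -0.142, 0.99, 0.0]
ft_force: [0.1, -0.4, -0.4]
finger_gap: 0.001
gripper_force: 0.0
```

```bash
python3 -m jog '[[[-0.0033,0.0011,0,0,0,0.06],[-0.0033,0.0011,0,0,0,0.06],[-0.0033,0.0011,0,0,0,0.06],[0,0,0,0,0,0]]]'
python3 -m jog '[[[-0.0033,0.0011,0,0,0,0.06],[-0.0033,0.0011,0,0,0,0.06],[-0.0033,0.0011,0,0,0,0.06],[-0.0033,0.0011,0,0,0,0.06],[0,0,0,0,0,0]]]'
python3 - <<'E'
from h import *
from station import manip
s=manip.state(); r=quat(s["orientation"]).as_matrix()
print("axis in tool",(r.T@(np.array([.4955,.1012,0])-s["eef_pos"])).round(4),"tool yaw of cast equiv",np.arctan2(-r[1,0],-r[0,0]))
o=np.zeros((440,800,3),np.uint8)
for i,(n,x,y) in enumerate((("top",(290,400),(205,325)),("scene",(265,400),(210,345)))):
    d=manip.grab_frame(n); cv2.imwrite(f"pics/{n}2.png",d["frame"][:,:,::-1])
    c=d["frame"][y[0]:y[1],x[0]:x[1],::-1]; c=cv2.resize(c,(400,int(round(400*c.shape[0]/c.shape[1]))),interpolation=cv2.INTER_CUBIC)
    o[:len(c),400*i:400*i+400]=c
cv2.imwrite("pics/zoom2.png",o)
E
```

```text
time_s: 3.45
eef_pos: [0.4715, 0.1533, 0.0414]
orientation: [0.001, -0.053, 0.999, 0.0]
ft_force: [-0.5, 0.6, -0.1]
finger_gap: -0.002
gripper_force: 0.0
time_s: 3.95
eef_pos: [0.4842, 0.1577, 0.0412]
orientation: [0.0, 0.067, 0.998, 0.0]
ft_force: [0.2, -0.5, 0.1]
finger_gap: -0.001
gripper_force: 0.0
axis in tool [-0.0187 -0.0545  0.0412] tool yaw of cast equiv -0.13360434485679137
```

View pics/zoom2.png

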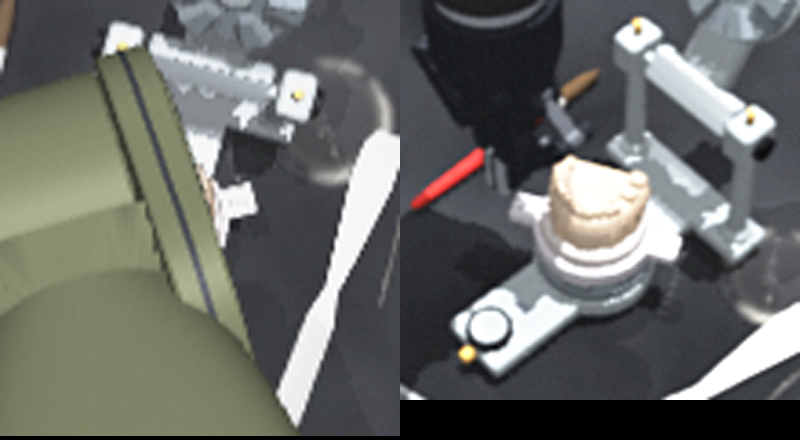

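The cast has not turned: its lugs are still at (514,207) and (675,244), and the fingertip shows near (497,185), left of the lug. I'll check the projections.

```bash
python3 - <<'E'
from h import *
from station import manip
d=manip.grab_frame("scene"); s=manip.state()
z=lambda p:((w2pix(d,p)-[265,210])*2.963+[400,0]).round(0).tolist()
r=quat(s["orientation"]).as_matrix()
print("tcp",z(s["eef_pos"]))
A=np.array([.4955,.1012,0])
for th in(.285,-.13): print(th,[z(A+[*R.from_euler('z',th).apply([a/1e3,b/1e3,0])[:2],.053])[0] for a,b in((-8.5,54),(8.5,54),(8.5,-54),(-8.5,-54))])
c=d["frame"][240:330,280:380,::-1]; cv2.imwrite("pics/z3.png",cv2.resize(c,(800,600)[:1]+(600,),interpolation=cv2.INTER_CUBIC) if 0 else cv2.resize(c,(660,594),interpolation=cv2.INTER_CUBIC))
E
```

```text
tcp [[509.0, 208.0]]
0.285 [[506.0, 214.0], [515.0, 193.0], [680.0, 236.0], [673.0, 258.0]]
-0.13 [[520.0, 187.0], [538.0, 171.0], [669.0, 265.0], [651.0, 283.0]]
```

View pics/z3.png

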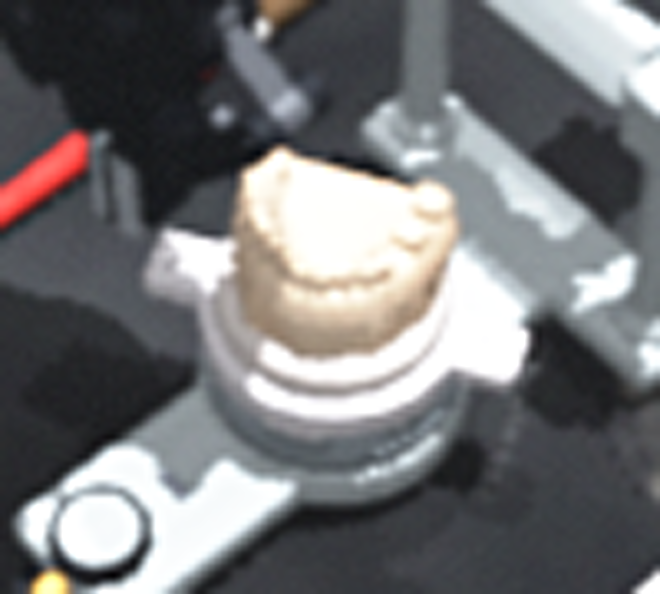

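The fingertip is narrower than I assumed. It slid round the outer end of the lug, and the cast didn't move. I'll reverse the swing and try again closer to the axis and slightly lower.

```bash
python3 -m jog '[[[0,0.004,0,0,0,0],[0.0033,-0.0011,0,0,0,-0.06],[0.0033,-0.0011,0,0,0,-0.06],[0.0033,-0.0011,0,0,0,-0.06],[0.0033,-0.0011,0,0,0,-0.06],[0.0033,-0.0011,0,0,0,-0.06],[0.0033,-0.0011,0,0,0,-0.06],[0.0033,-0.0011,0,0,0,-0.06]]]'
python3 -m jog '[[[0.01,0,0.003,0,0,0],[0,-0.01,0.003,0,0,0],[0,0,0,0,0,0]]]'
python3 - <<'E'
from h import *
from station import manip
s=manip.state(); r=quat(s["orientation"]).as_matrix()
print("axis in tool",(r.T@(np.array([.4955,.1012,0])-s["eef_pos"])).round(4),"yaw",np.arctan2(-r[1,0],-r[0,0]),s["ft_force"])
E
```

```text
time_s: 4.9
eef_pos: [0.4615, 0.153, 0.0409]
orientation: [-0.0, -0.144, 0.99, 0.0]
ft_force: [0.4, 0.2, -0.0]
finger_gap: -0.004
gripper_force: 0.0
time_s: 5.2
eef_pos: [0.4543, 0.1393, 0.0344]
orientation: [-0.001, -0.141, 0.99, -0.0]
ft_force: [0.4, 0.1, 0.2]
finger_gap: -0.001
gripper_force: 0.0
axis in tool [-0.0289 -0.0481  0.0344] yaw 0.28363687069506793 [0.36529831 0.11788964 0.19509297]
```

Now I'll approach straight at the lug face until I feel force.

```bash
python3 -m jog '[[[-0.003,0,0,0,0,0],[-0.003,0,0,0,0,0],[-0.003,0,0,0,0,0],[0,0,0,0,0,0]]]'
python3 -m jog '[[[-0.002,0,0,0,0,0],[0,0,0,0,0,0]]]'; python3 -m jog '[[[-0.002,0,0,0,0,0],[0,0,0,0,0,0]]]'; python3 -m jog '[[[-0.002,0,0,0,0,0],[0,0,0,0,0,0]]]'; python3 -m jog '[[[-0.002,0,0,0,0,0],[0,0,0,0,0,0]]]'
```

```text
time_s: 5.6
eef_pos: [0.4647, 0.1434, 0.035]
orientation: [0.001, -0.142, 0.99, 0.0]
ft_force: [0.7, 0.7, -0.0]
finger_gap: -0.002
gripper_force: 0.0
time_s: 5.8
eef_pos: [0.4658, 0.1437, 0.0349]
orientation: [0.0, -0.142, 0.99, 0.0]
ft_force: [0.6, -1.2, 0.3]
finger_gap: 0.002
gripper_force: 0.0
time_s: 6.0
eef_pos: [0.4678, 0.1442, 0.0349]
orientation: [0.0, -0.142, 0.99, 0.0]
ft_force: [-0.3, 0.5, 0.2]
finger_gap: -0.002
gripper_force: 0.0
time_s: 6.2
eef_pos: [0.4697, 0.1448, 0.035]
orientation: [0.0, -0.142, 0.99, 0.0]
ft_force: [0.3, -0.4, 0.9]
finger_gap: -0.004
gripper_force: 0.0
time_s: 6.4
eef_pos: [0.4717, 0.1453, 0.035]
orientation: [0.0, -0.142, 0.99, 0.0]
ft_force: [0.3, 0.4, -0.7]
finger_gap: 0.002
gripper_force: 0.0
```

```bash
python3 -m jog '[[[-0.002,0,0,0,0,0],[0,0,0,0,0,0]]]'; python3 -m jog '[[[-0.002,0,0,0,0,0],[0,0,0,0,0,0]]]'; python3 -m jog '[[[-0.002,0,0,0,0,0],[0,0,0,0,0,0]]]'
python3 - <<'E'
from h import *
from station import manip
d=manip.grab_frame("scene"); c=d["frame"][240:330,280:380,::-1]; cv2.imwrite("pics/z4.png",cv2.resize(c,(660,594),interpolation=cv2.INTER_CUBIC))
cv2.imwrite("pics/scene4.png",d["frame"][:,:,::-1])
p=(w2pix(d,manip.state()["eef_pos"])-[280,240])*6.6; print(p)
E
```

```text
time_s: 6.6
eef_pos: [0.4736, 0.1459, 0.0349]
orientation: [0.0, -0.142, 0.99, 0.0]
ft_force: [0.3, 0.5, -0.3]
finger_gap: 0.002
gripper_force: 0.0
time_s: 6.8
eef_pos: [0.4755, 0.1464, 0.0349]
orientation: [0.0, -0.142, 0.99, 0.0]
ft_force: [-0.0, -0.3, 1.0]
finger_gap: -0.0
gripper_force: 0.0
time_s: 7.0
eef_pos: [0.4774, 0.147, 0.035]
orientation: [0.0, -0.142, 0.99, 0.0]
ft_force: [-0.7, 0.1, 0.8]
finger_gap: 0.001
gripper_force: 0.0
[[161.8259965  309.35164324]]
```

View pics/z4.png

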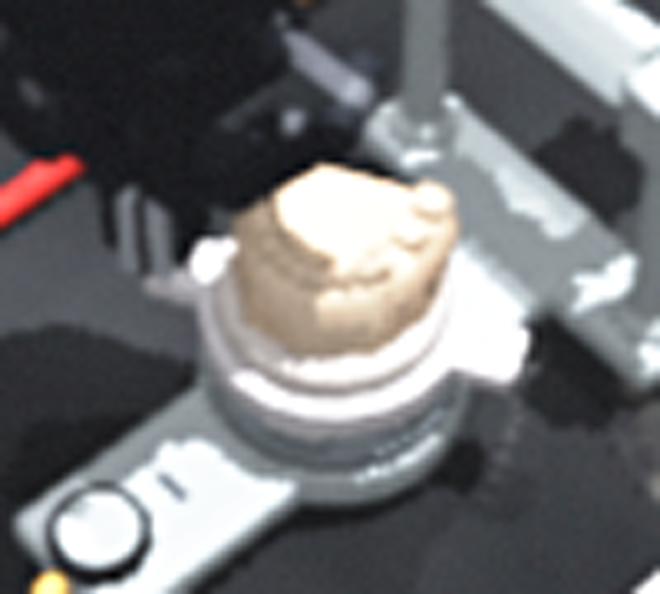

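The fingertips show at about (165,278), over the lug, while the projected TCP is at (162,309). So the tips may be above the lug instead of in front of it. I'll check with the wrist view next to a brightened scene crop.

```bash
python3 - <<'E'
from h import *
from station import manip
s=manip.state(); e=s["eef_pos"]
d=manip.grab_frame("wrist"); f=d["frame"][:,:,::-1]
g=lambda c:(255*(c/255.)**.5).astype(np.uint8)
a=cv2.resize(g(f[120:480,140:500]),(400,400),interpolation=cv2.INTER_CUBIC)
sc=cv2.imread("pics/scene4.png"); b=cv2.resize(g(sc[255:305,285:335]),(400,400),interpolation=cv2.INTER_CUBIC)
cv2.imwrite("pics/c5.png",np.hstack([a,b]))
S=manip.grab_frame("scene")
for z in(.035,.045,.055,.065):
    p=np.array([e[0],e[1],z]); print(z,"wrist",((w2pix(d,p)-[140,120])/.9).round(),"scene",((w2pix(S,p)-[285,255])*8+[400,0]).round())
E
```

```text
0.035 wrist [[189. 176.]] scene [[556. 255.]]
0.045 wrist [[189. 185.]] scene [[554. 230.]]
0.055 wrist [[189. 195.]] scene [[552. 206.]]
0.065 wrist [[188. 206.]] scene [[550. 180.]]
```

View pics/c5.png

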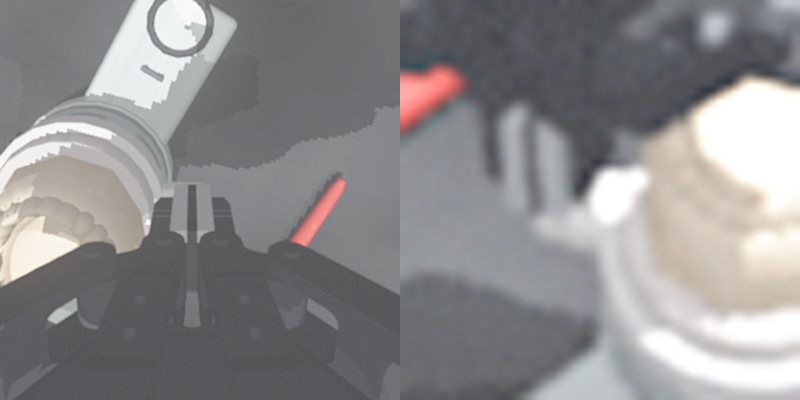

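The tips hide the top face of the lug and end at its edge, and the cast hasn't moved. So the real fingertips ride just above the lug, about 15 mm higher than the reported TCP. I'll back off, go down 11 mm and push again.

```bash
python3 -m jog '[[[0.008,0,0,0,0,0],[0.008,0,0,0,0,0],[0.002,0,0,0,0,0],[0,0,0.006,0,0,0],[0,0,0.005,0,0,0],[0,0,0,0,0,0]]]'
python3 -m jog '[[[-0.003,0,0,0,0,0],[-0.003,0,0,0,0,0],[-0.002,0,0,0,0,0],[0,0,0,0,0,0]]]'; python3 -m jog '[[[-0.002,0,0,0,0,0],[-0.002,0,0,0,0,0],[0,0,0,0,0,0]]]'; python3 -m jog '[[[-0.002,0,0,0,0,0],[-0.002,0,0,0,0,0],[0,0,0,0,0,0]]]'
```

```text
time_s: 7.75
eef_pos: [0.4592, 0.1416, 0.0231]
orientation: [-0.001, -0.142, 0.99, -0.0]
ft_force: [-0.2, -0.4, -0.6]
finger_gap: -0.001
gripper_force: 0.0
time_s: 8.15
eef_pos: [0.468, 0.1442, 0.024]
orientation: [0.0, -0.142, 0.99, 0.0]
ft_force: [0.6, -0.3, 0.3]
finger_gap: -0.003
gripper_force: 0.0
time_s: 8.45
eef_pos: [0.4714, 0.1452, 0.0239]
orientation: [-0.0, -0.142, 0.99, 0.0]
ft_force: [-0.9, -0.1, -0.5]
finger_gap: -0.0
gripper_force: 0.3
time_s: 8.75
eef_pos: [0.4755, 0.1464, 0.0239]
orientation: [0.0, -0.142, 0.99, 0.0]
ft_force: [-1.3, -0.7, -1.5]
finger_gap: 0.001
gripper_force: 0.3
```

```bash
python3 -m jog '[[[-0.002,0,0,0,0,0],[-0.002,0,0,0,0,0],[0,0,0,0,0,0]]]'
python3 - <<'E'
from h import *
from station import manip
S=manip.grab_frame("scene")["frame"][:,:,::-1]; cv2.imwrite("pics/scene6.png",S)
a=cv2.imread("pics/scene4.png")[280:305,345:362]; b=S[280:305,345:362]
print(np.abs(a.astype(int)-b).mean(), np.abs(cv2.imread("pics/scene2.png")[280:305,345:362].astype(int)-a).mean())
print(manip.state()["ft_force"])
E
```

```text
time_s: 9.05
eef_pos: [0.4795, 0.1476, 0.024]
orientation: [0.0, -0.142, 0.99, -0.0]
ft_force: [-1.2, -0.5, 0.4]
finger_gap: -0.001
gripper_force: 0.3
38.050980392156866 1.1286274509803922
[-0.46856058 -0.40201661  0.1635134 ]
```

The cast is turning now. I'll measure its yaw from the right lug with a polar unwarp at lug-top height.

```bash
cat >> h.py <<'E'
def lugyaw(d,f,z=.053,A=(.4955,.1012)):
    th=np.arange(-1.0,1.0,.01); rr=np.arange(.043,.052,.001)
    P=np.array([[A[0]+r*np.cos(t-np.pi/2),A[1]+r*np.sin(t-np.pi/2),z] for t in th for r in rr])
    uv=w2pix(d,P).astype(np.float32).reshape(len(th),len(rr),2)
    g=cv2.remap(f.min(2).astype(np.float32),uv[...,0],uv[...,1],cv2.INTER_LINEAR).mean(1)
    w=int(round(17/47.5/.01)); k=np.r_[-np.ones(w//3)*1.5,np.ones(w),-np.ones(w//3)*1.5]
    sc=np.correlate(g-g.mean(),k,'same'); i=sc.argmax(); return round(th[i],3),g[::8].astype(int)
E
python3 - <<'E'
from h import *
from station import manip
for n in("scene","top"):
    d=manip.grab_frame(n)
    for f in(cv2.imread(f"pics/{n}0.png"),d["frame"]):print(n,*lugyaw(d,f))
s=manip.state(); r=quat(s["orientation"]).as_matrix()
print(r.T@(np.array([.4955,.1012,0])-s["eef_pos"]))
E
```

```text
scene 0.24 [ 81  85  83  86  89  89  99 110  98  95  80  76  78 128 244 255 254 254
 251 248 249 229 203 176 163]
scene 0.02 [ 92  98  96 102 108 106 101  92  94 104 163 254 255 255 255 239 118 172
 229 253 252 240 220 197 182]
top 0.31 [ 54  54  54  54  55  57  57  56  57  57  57  52  54  54 155 239 233 241
 226  95  69  64  66  65 170]
top 0.06 [142 141 138 112 120 132 128 120 104  83  67 211 243 244 241 226  87  72
  74  75  77  71  75  76 108]
[-0.00249037 -0.04900645  0.02397605]
```

The top view gives a cast yaw of about +0.05, against a target of −0.25. I'll carry on with the tool swinging rigidly about the axis.

```bash
python3 -m jog '[[[-0.0028,0.0001,0,0,0,0.058],[-0.0028,0.0001,0,0,0,0.058],[-0.0028,0.0001,0,0,0,0.058],[-0.0028,0.0001,0,0,0,0.058],[0,0,0,0,0,0]]]'
python3 - <<'E'
from h import *
from station import manip
for n in("scene","top"):
    d=manip.grab_frame(n); print(n,*lugyaw(d,d["frame"]))
s=manip.state(); r=quat(s["orientation"]).as_matrix()
print(r.T@(np.array([.4955,.1012,0])-s["eef_pos"]))
E
```

```text
time_s: 9.7
eef_pos: [0.4907, 0.1502, 0.0241]
orientation: [0.001, -0.027, 1.0, 0.0]
ft_force: [0.5, 0.2, -0.3]
finger_gap: 0.0
gripper_force: 0.0
scene -0.21 [ 96 107 104 108 107  90  95 160 252 255 255 255 220  78  67  82 117 174
 229 253 252 240 220 197 178]
top -0.17 [ 88  84  91 113 113 133 141 144 139 153 178 204 199  76  70  71  73  71
  73  75  77  72  78  82  94]
[-0.0028615  -0.04910071  0.02394379]
```

```bash
python3 -m jog '[[[-0.002,0.0001,0,0,0,0.04],[-0.0017,0.0001,0,0,0,0.035],[0,0,0,0,0,0]]]'
python3 -m jog '[[[0.01,0.002,0,0,0,0],[0.01,0.01,0,0,0,0],[0,0.02,-0.02,0,0,0],[0,0.03,-0.04,0,0,0],[0,0.04,-0.04,0,0,0],[0.02,0.04,-0.02,0,0,0],[0,0,0,0,0,0]]]'
python3 - <<'E'
from h import *
from station import manip
for n in("scene","top"):
    d=manip.grab_frame(n); print(n,*lugyaw(d,d["frame"])); cv2.imwrite(f"pics/{n}7.png",d["frame"][:,:,::-1])
t=cv2.imread("pics/top7.png")[205:325,290:400]; s=cv2.imread("pics/scene7.png")[210:345,265:400]
o=np.zeros((440,800,3),np.uint8);o[:436,:400]=cv2.resize(t,(400,436),interpolation=cv2.INTER_CUBIC);o[:400,400:]=cv2.resize(s,(400,400),interpolation=cv2.INTER_CUBIC);cv2.imwrite("pics/zoom7.png",o)
s=manip.state(); print(s["eef_pos"],quat(s["orientation"]).as_matrix().round(3))
E
```

```text
time_s: 10.1
eef_pos: [0.4937, 0.1504, 0.024]
orientation: [0.0, 0.01, 1.0, 0.0]
ft_force: [-0.7, 0.3, -0.5]
finger_gap: 0.001
gripper_force: 0.0
time_s: 10.8
eef_pos: [0.456, 0.2947, 0.1428]
orientation: [0.002, 0.007, 1.0, 0.003]
ft_force: [-0.9, 0.3, 0.4]
finger_gap: -0.002
gripper_force: 0.0
scene -0.21 [ 83  94  91  94  94  79  83 150 253 254 254 254 209  68  58  72 104 161
 220 250 249 230 204 177 159]
top -0.2 [ 57  57  57  57  57  49  46  49 207 237 238 236 212  76  65  66  68  67
  69  70  72  66  68  67 174]
[0.45517703 0.28968986 0.13952947] [[-1.     0.018  0.   ]
 [ 0.018  1.    -0.   ]
 [-0.    -0.    -1.   ]]
```

View pics/zoom7.png

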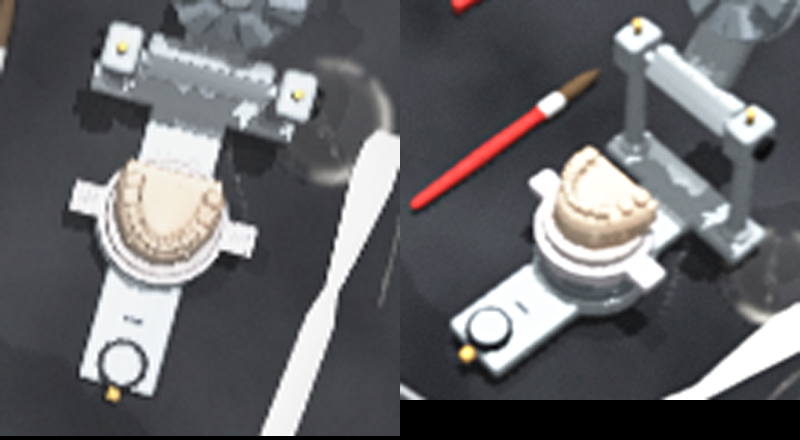

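The top view shows the lug ends at (72,194) and (257,241), parallel to the post line to within about 0.02 to 0.04 rad, with the teeth facing the incisal table. That's within the mesh tolerance. Next I'll move over the arch to press.

```bash
python3 -m jog '[[[0,0,-0.02,0,0,0],[-0.0068,-0.0371,0,0,0,0],[-0.0068,-0.0371,0,0,0,0],[-0.0068,-0.0371,0,0,0,0],[-0.0068,-0.0371,0,0,0,0],[-0.0068,-0.0371,0,0,0,0],[0,0,0,0,0,0],[0,0,0,0,0,0]]]'
```

```text
time_s: 11.7
eef_pos: [0.4852, 0.1008, 0.1581]
orientation: [-0.001, 0.013, 1.0, -0.0]
ft_force: [-0.4, 0.1, 1.0]
finger_gap: 0.003
gripper_force: 0.0
```

```bash
python3 -m jog '[[[0,0.003,0.02,0,0,0],[0,0,0.02,0,0,0],[0,0,0.01,0,0,0],[0,0,0,0,0,0]]]'; for i in 1 2 3; do python3 -m jog '[[[0,0,0.003,0,0,0],[0,0,0.002,0,0,0],[0,0,0,0,0,0]]]'; done
```

```text
time_s: 12.1
eef_pos: [0.4844, 0.1057, 0.1074]
orientation: [-0.002, 0.01, 1.0, -0.0]
ft_force: [0.3, 0.4, 0.5]
finger_gap: -0.0
gripper_force: 0.0
time_s: 12.4
eef_pos: [0.4869, 0.1056, 0.1047]
orientation: [0.0, 0.011, 1.0, 0.0]
ft_force: [0.0, -0.4, 0.3]
finger_gap: 0.005
gripper_force: 0.0
time_s: 12.7
eef_pos: [0.4864, 0.1053, 0.0991]
orientation: [-0.0, 0.011, 1.0, -0.0]
ft_force: [-0.9, -0.1, -0.4]
finger_gap: 0.001
gripper_force: 0.0
time_s: 13.0
eef_pos: [0.4862, 0.1053, 0.0939]
orientation: [-0.0, 0.011, 1.0, -0.0]
ft_force: [-1.1, -0.2, -0.0]
finger_gap: 0.001
gripper_force: 0.0
```

```bash
for i in 1 2 3; do python3 -m jog '[[[0,0,0.002,0,0,0],[0,0,0,0,0,0]]]'; done
```

```text
time_s: 13.2
eef_pos: [0.4864, 0.1053, 0.092]
orientation: [-0.0, 0.011, 1.0, -0.0]
ft_force: [-0.9, -0.9, -0.9]
finger_gap: -0.002
gripper_force: 0.0
time_s: 13.4
eef_pos: [0.4864, 0.1053, 0.09]
orientation: [-0.0, 0.011, 1.0, -0.0]
ft_force: [0.0, -1.1, -0.8]
finger_gap: -0.007
gripper_force: 0.0
time_s: 13.6
eef_pos: [0.4864, 0.1053, 0.088]
orientation: [-0.0, 0.011, 1.0, -0.0]
ft_force: [-0.8, -0.4, -0.4]
finger_gap: 0.001
gripper_force: 0.0
```

```bash
for i in 1 2 3 4; do python3 -m jog '[[[0,0,0.002,0,0,0],[0,0,0,0,0,0]]]' | grep -E 'eef|ft_'; done
```

```text
eef_pos: [0.4864, 0.1053, 0.086]
ft_force: [-0.2, 0.8, 0.3]
eef_pos: [0.4863, 0.1053, 0.084]
ft_force: [0.3, 0.8, 0.6]
eef_pos: [0.4863, 0.1053, 0.082]
ft_force: [-0.0, -0.7, -0.7]
eef_pos: [0.4864, 0.1053, 0.08]
ft_force: [-0.6, -0.2, 0.4]
```

```bash
for i in 1 2 3; do python3 -m jog '[[[0,0,0.002,0,0,0],[0,0,0,0,0,0]]]' | grep -E 'eef|ft_'; done
python3 - <<'E'
from h import *
from station import manip
S=manip.grab_frame("scene"); f=S["frame"][:,:,::-1]; cv2.imwrite("pics/scene8.png",f); e=manip.state()["eef_pos"]
cv2.imwrite("pics/c8.png",cv2.resize(f[215:325,280:380],(600,660)[:1]+(600,),interpolation=cv2.INTER_CUBIC) if 0 else cv2.resize(f[225:325,280:380],(600,600),interpolation=cv2.INTER_CUBIC))
for z in(.078,.088,.095,.1):print(z,(w2pix(S,[e[0],e[1],z])-[280,225])*6)
E
```

```text
eef_pos: [0.4863, 0.1053, 0.078]
ft_force: [-0.0, 1.1, 0.6]
eef_pos: [0.4864, 0.1053, 0.076]
ft_force: [-1.0, -0.4, 0.5]
eef_pos: [0.4864, 0.1053, 0.074]
ft_force: [-0.0, -0.1, -0.8]
0.078 [[271.18066429 332.26929422]]
0.088 [[270.77793537 312.64618799]]
0.095 [[270.49147622 298.6881909 ]]
0.1 [[270.28452075 288.603996  ]]
```

View pics/c8.png

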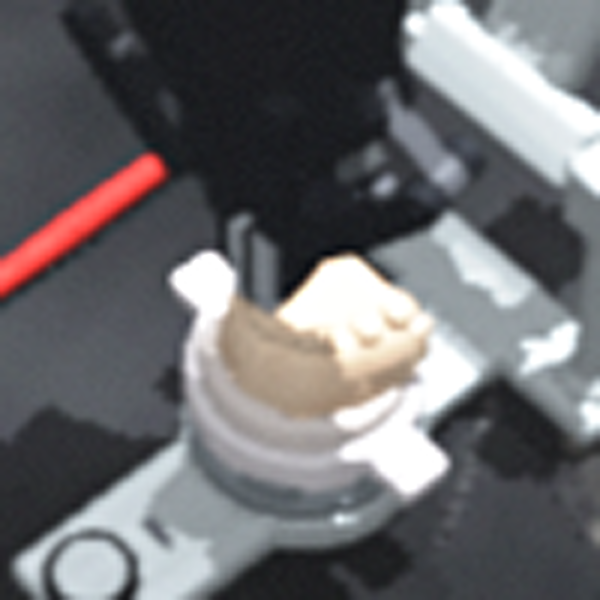

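The fingertips, at about (275,308), are just above the front of the arch, so the real tip is about 17 mm above the reported TCP. I'll keep going down and watch the force.

```bash
for i in 1 2 3 4; do python3 -m jog '[[[0,0,0.001,0,0,0],[0,0,0,0,0,0]]]' | grep -E 'eef|ft_'; done
```

```text
eef_pos: [0.4865, 0.1053, 0.0732]
ft_force: [-0.7, -0.4, -0.2]
eef_pos: [0.4865, 0.1054, 0.0722]
ft_force: [-0.4, -0.2, 0.6]
eef_pos: [0.4865, 0.1054, 0.0711]
ft_force: [1.4, -0.1, -0.3]
eef_pos: [0.4864, 0.1054, 0.0701]
ft_force: [0.1, 0.1, -0.4]
```

```bash
for i in 1 2 3 4; do python3 -m jog '[[[0,0,0.0015,0,0,0],[0,0,0,0,0,0]]]' | grep -E 'eef|ft_'; done
```

```text
eef_pos: [0.4864, 0.1053, 0.0686]
ft_force: [-0.0, -0.6, 0.8]
eef_pos: [0.4864, 0.1053, 0.067]
ft_force: [0.6, 0.5, -0.9]
eef_pos: [0.4864, 0.1053, 0.0656]
ft_force: [0.7, 0.3, -0.5]
eef_pos: [0.4868, 0.1056, 0.0645]
ft_force: [-0.6, 0.5, 2.5]
```

Contact. Now I'll press on through the snap.

```bash
for i in 1 2 3 4; do python3 -m jog '[[[0,0,0.001,0,0,0],[0,0,0,0,0,0]]]' | grep -E 'eef|ft_'; done
python3 - <<'E'
from h import *
from station import manip
for n in("scene","top"):
    d=manip.grab_frame(n); print(n,lugyaw(d,d["frame"])[0])
print(manip.state()["wrist_torque"])
E
```

```text
eef_pos: [0.487, 0.1058, 0.0641]
ft_force: [-1.8, -0.2, 6.5]
eef_pos: [0.4872, 0.1059, 0.0635]
ft_force: [-1.9, 0.2, 8.8]
eef_pos: [0.4866, 0.1061, 0.0629]
ft_force: [-4.8, 1.7, 12.8]
eef_pos: [0.4844, 0.106, 0.0611]
ft_force: [-6.9, 0.8, 11.2]
scene -0.26
top 0.19
[ 0.34424485  1.36743139 -0.02408376]
```

The finger is being pushed forward off the arch (−x force of 7 N). I'll lift, shift 7 mm toward the axis and press again; the contact height will show how far the cast has sunk.

```bash
python3 -m jog '[[[0,0,-0.008,0,0,0],[0,0,0,0,0,0],[-0.007,-0.002,0,0,0,0],[0,0,0,0,0,0]]]'; 
python3 - <<'E'
from h import *
from station import manip
for n in("scene",):
    d=manip.grab_frame(n); print(n,lugyaw(d,d["frame"]))
E
python3 -m jog '[[[0,0,0.003,0,0,0],[0,0,0.002,0,0,0],[0,0,0,0,0,0]]]' | grep -E 'eef|ft_'
for i in 1 2 3 ; do python3 -m jog '[[[0,0,0.001,0,0,0],[0,0,0,0,0,0]]]' | grep -E 'eef|ft_'; done
```

```text
time_s: 17.95
eef_pos: [0.4951, 0.1031, 0.0682]
orientation: [0.001, 0.011, 1.0, -0.0]
ft_force: [-0.4, 0.3, -0.2]
finger_gap: -0.003
gripper_force: 0.0
scene (np.float64(-0.25), array([119, 126, 123, 122, 117, 104, 137, 179, 231, 254, 254, 243, 102,
        81,  71,  85, 121, 178, 231, 254, 253, 243, 224, 203, 188]))
eef_pos: [0.4929, 0.1031, 0.0626]
ft_force: [-0.5, 0.4, -0.2]
eef_pos: [0.4933, 0.1032, 0.0621]
ft_force: [0.2, 0.2, 0.5]
eef_pos: [0.4934, 0.1032, 0.0612]
ft_force: [0.8, 0.9, -0.5]
eef_pos: [0.4935, 0.1037, 0.0606]
ft_force: [-0.5, 1.2, 3.2]
```

```bash
for i in 1 2 3 4; do python3 -m jog '[[[0,0,0.001,0,0,0],[0,0,0,0,0,0]]]' | grep -E 'eef|ft_'; done
```

```text
eef_pos: [0.4935, 0.1038, 0.0605]
ft_force: [-2.7, 2.3, 10.9]
eef_pos: [0.4936, 0.1038, 0.0604]
ft_force: [-5.4, 1.3, 18.0]
eef_pos: [0.4936, 0.1038, 0.0604]
ft_force: [-7.4, 0.9, 24.6]
eef_pos: [0.4936, 0.1038, 0.0603]
ft_force: [-9.4, -0.4, 32.3]
```

It stops rigidly at 32 N with no further travel. I'll retreat and check numerically, comparing the cast image before and after the press.

```bash
python3 -m jog '[[[0,0,-0.004,0,0,0],[0,0,-0.03,0,0,0],[0,0,-0.04,0,0,0],[0,0.04,-0.02,0,0,0],[0,0.05,0,0,0,0],[0,0.05,0,0,0,0],[0,0.05,0,0,0,0],[0,0,0,0,0,0]]]'
python3 - <<'E'
from h import *
from station import manip
A=np.array([.4955,.1012])
for n in("scene","top"):
    d=manip.grab_frame(n); f=d["frame"][:,:,::-1].copy(); cv2.imwrite(f"pics/{n}9.png",f)
    a=cv2.imread(f"pics/{n}7.png"); c=w2pix(d,[*A,.085])[0]
    m=np.zeros(a.shape[:2],np.uint8); hull=[]
    for z in(.06,.094):
        hull+=[[A[0]+.03*np.cos(t),A[1]+.03*np.sin(t),z] for t in np.arange(0,6.3,.3)]
    cv2.fillConvexPoly(m,cv2.convexHull(w2pix(d,hull).astype(np.int32)),255)
    g=lambda i:cv2.cvtColor(i,cv2.COLOR_BGR2GRAY)
    # centre coordinates on c
    W=np.float32([[1,0,0],[0,1,0]])
    cc,W=cv2.findTransformECC(g(a),g(f),W,cv2.MOTION_EUCLIDEAN,(3,200,1e-7),m,3)
    print(n,"cc",round(cc,4),"rot",round(np.arctan2(W[1,0],W[0,0]),4),"shift",(W@[*c,1]-c).round(2))
    for dz in(.0,.0055):print("  pred",dz,(w2pix(d,[*A,.085-dz])[0]-c).round(2))
    print("  lugyaw",[lugyaw(d,x,z)[0] for x,z in((cv2.imread(f'pics/{n}0.png'),.053),(a,.053),(f,.0475))])
E
```

```text
time_s: 20.5
eef_pos: [0.4982, 0.2991, 0.1499]
orientation: [0.001, 0.008, 1.0, 0.002]
ft_force: [0.1, -0.6, 0.2]
finger_gap: 0.0
gripper_force: 0.0
scene cc 0.9559 rot 0.0263 shift [-0.85  1.39]
  pred 0.0 [0. 0.]
  pred 0.0055 [0.01 1.8 ]
  lugyaw [np.float64(0.24), np.float64(-0.21), np.float64(-0.23)]
top cc 0.9633 rot 0.0429 shift [-0.31  0.43]
  pred 0.0 [0. 0.]
  pred 0.0055 [-0.13  0.07]
  lugyaw [np.float64(0.31), np.float64(-0.2), np.float64(-0.22)]
```

The cast moved down in the image and centred itself by about 0.04 rad clockwise, to about −0.25. To confirm the full 5.5 mm drop, I'll probe the original contact spot again; first contact there was at TCP z 0.0645.

```bash
python3 -m jog '[[[0,-0.05,0,0,0,0],[0,-0.05,0,0,0,0],[0,-0.05,0,0,0,0],[0.007,-0.038,0.02,0,0,0],[0,0,0.04,0,0,0],[0,0,0.02,0,0,0],[0,0,0,0,0,0]]]'
for i in 1 2 ; do python3 -m jog '[[[0,0,0.002,0,0,0],[0,0,0,0,0,0]]]' | grep -E 'eef|ft_'; done
```

```text
time_s: 21.3
eef_pos: [0.4828, 0.1026, 0.0676]
orientation: [-0.003, 0.013, 1.0, -0.001]
ft_force: [-0.6, 0.1, -0.4]
finger_gap: -0.002
gripper_force: 0.0
eef_pos: [0.4875, 0.1052, 0.0693]
ft_force: [0.6, 0.2, 0.0]
eef_pos: [0.4873, 0.1057, 0.067]
ft_force: [-0.2, -0.3, -0.5]
```

```bash
python3 -m jog '[[[0.0008,0,0.002,0,0,0],[0,0,0.002,0,0,0],[0,0,0,0,0,0]]]' | grep -E 'eef|ft_'; for i in 1 2 3 4 5 6; do python3 -m jog '[[[0,0,0.001,0,0,0],[0,0,0,0,0,0]]]' | grep -E 'eef|ft_'; done
```

```text
eef_pos: [0.4854, 0.1054, 0.062]
ft_force: [0.2, 0.4, -0.6]
eef_pos: [0.4857, 0.1054, 0.0611]
ft_force: [0.8, -1.0, -0.1]
eef_pos: [0.4858, 0.1054, 0.0608]
ft_force: [-1.4, -1.1, 4.6]
eef_pos: [0.4859, 0.1055, 0.0607]
ft_force: [-4.4, -0.5, 11.7]
eef_pos: [0.4859, 0.1055, 0.0606]
ft_force: [-6.0, -1.5, 19.0]
eef_pos: [0.4859, 0.1055, 0.0605]
ft_force: [-8.4, -1.9, 26.0]
eef_pos: [0.4859, 0.1055, 0.0605]
ft_force: [-9.0, -2.5, 34.5]
```

Contact here is only about 4.2 mm lower than before, and the image estimate gives a similar drop. I'll measure the true fingertip height by differencing a free-air frame, so the contact height becomes absolute.

```bash
python3 -m jog '[[[0,0,-0.004,0,0,0],[0,0,-0.03,0,0,0],[0,0,-0.04,0,0,0],[0,0.04,-0.02,0,0,0],[0,0.05,0,0,0,0],[0,0.05,0,0,0,0],[0,0.05,0,0,0,0],[0,0,0,0,0,0]]]'|grep eef
python3 -m jog '[[[0,0,0,0,0,0],[0,0,0,0,0,0]]]'|grep eef
python3 - <<'E'
from h import *
from station import manip
e=manip.state()["eef_pos"]
for n in("scene","top"):
    d=manip.grab_frame(n); f=d["frame"][:,:,::-1].copy(); cv2.imwrite(f"pics/{n}10.png",f)
    df=np.abs(f.astype(int)-cv2.imread(f"pics/{n}0.png")).max(2)
    off=np.arange(-.02,.08,.003)
    print(n,"tool-axis diff profile (mm above TCP: max of 5px-wide strip)")
    out=[]
    for o in off:
        u,v=w2pix(d,[e[0],e[1],e[2]+o])[0].round().astype(int); out.append((int(round(o*1000)),int(df[v,u-3:u+4].max()),int(np.median(df[v,u-3:u+4]))))
    print(out)
E
```

```text
eef_pos: [0.4904, 0.3015, 0.15]
eef_pos: [0.4895, 0.2944, 0.1498]
scene tool-axis diff profile (mm above TCP: max of 5px-wide strip)
[(-20, 6, 5), (-17, 8, 3), (-14, 6, 3), (-11, 4, 3), (-8, 3, 3), (-5, 6, 5), (-2, 4, 3), (1, 7, 4), (4, 5, 3), (7, 5, 4), (10, 4, 2), (13, 6, 3), (16, 4, 3), (19, 17, 7), (22, 31, 25), (25, 40, 14), (28, 50, 42), (31, 52, 44), (34, 45, 38), (37, 48, 37), (40, 48, 41), (43, 50, 43), (46, 48, 42), (49, 65, 49), (52, 101, 55), (55, 127, 108), (58, 124, 120), (61, 121, 118), (64, 121, 118), (67, 122, 119), (70, 123, 120), (73, 123, 121), (76, 124, 120), (79, 122, 120)]
top tool-axis diff profile (mm above TCP: max of 5px-wide strip)
[(-20, 20, 12), (-17, 20, 12), (-14, 20, 12), (-11, 20, 12), (-8, 14, 12), (-5, 14, 12), (-2, 14, 12), (1, 14, 12), (4, 19, 16), (7, 19, 16), (10, 19, 16), (13, 19, 16), (16, 19, 17), (19, 19, 17), (22, 19, 17), (25, 19, 17), (28, 20, 17), (31, 20, 17), (34, 20, 17), (37, 20, 17), (40, 20, 17), (43, 20, 17), (46, 20, 17), (49, 20, 17), (52, 22, 18), (55, 22, 18), (58, 22, 18), (61, 22, 18), (64, 22, 18), (67, 22, 18), (70, 22, 18), (73, 27, 23), (76, 27, 23), (79, 27, 23)]
```

```bash
python3 - <<'E'
from h import *
from station import manip
d=manip.grab_frame("scene"); cv2.imwrite("pics/scene11.png",d["frame"][:,:,::-1])
A=(.4955,.1012); zs=np.arange(.015,.066,.0005)
def prof(f,a0,a1):
    P=np.array([[A[0]+.0375*np.cos(t),A[1]+.0375*np.sin(t),z] for z in zs for t in np.arange(a0,a1,.02)])
    uv=w2pix(d,P).astype(np.float32).reshape(len(zs),-1,2)
    return cv2.remap(f,uv[...,0],uv[...,1],cv2.INTER_CUBIC).mean(1)
F={n:cv2.cvtColor(cv2.imread(f"pics/scene{n}.png"),cv2.COLOR_BGR2GRAY).astype(np.float32) for n in("0","7","11")}
for a0,a1 in((-2.5,-2.2),(-2.8,-2.5)):
    p={n:prof(F[n],a0,a1) for n in F}
    for n in F: print(n,p[n][::4].astype(int))
    for x,y in(("0","7"),("7","11"),("0","11")):
        best=[]
        for s in range(-4,18):
            u=p[x][30+max(s,0):95] ; v=p[y][30+max(s,0)-s:95-s]
            m=min(len(u),len(v)); best.append((np.corrcoef(u[:m],v[:m])[0,1],s*.5))
        print(a0,x,y,"drop mm",max(best))
E
```

```text
0 [101 107 121 144 158 142 107  81  74  83  91  91  89  89  94 105 116 118
 131 174 230 257 259 255 232 180]
7 [103 109 123 146 160 144 109  83  75  83  91  93  95 104 117 128 131 126
 136 176 230 257 259 254 233 181]
11 [103 109 124 147 161 145 109  81  74  84  99 110 121 126 124 128 162 220
 255 257 259 247 204 152 135 174]
-2.5 0 7 drop mm (np.float64(0.9935874021005373), 0.0)
-2.5 7 11 drop mm (np.float64(0.9982625057718671), 5.5)
-2.5 0 11 drop mm (np.float64(0.9903306088659491), 5.5)
0 [104 107 110 118 121 108  89  77  75  82  83  81  78  85  99 114 124 122
 137 177 229 258 261 251 221 160]
7 [108 110 112 119 122 109  90  79  77  82  83  80  78  81  92 109 125 128
 132 151 204 251 259 256 243 198]
11 [107 110 113 120 122 110  91  78  76  81  84  89 100 113 121 128 157 215
 255 256 260 249 202 147 129 168]
-2.8 0 7 drop mm (np.float64(0.9992964701361805), -1.0)
-2.8 7 11 drop mm (np.float64(0.997150613532354), 6.5)
-2.8 0 11 drop mm (np.float64(0.9971791939334463), 5.0)
```

The plate rim dropped 5.0–5.5 mm from the start, with correlation of at least 0.99, so the cast is home and facing the front. The arm is clear, so I'll hand in.

```bash
python3 -c "
from station import manip
s=manip.state();print(s['time_s'],s['ft_force']);print(manip.sign_off())"
```

```text
24.35 [-0.57760652  0.44837688  0.43077065]
the job is handed in; nothing more can be done
None
```

I turned the cast to face the front of the articulator and pressed it home: its plate dropped about 5.0–5.5 mm (5.5 mm expected) and its final yaw matches the articulator midline to within a few hundredths of a radian. I handed the job in at 24.4 s with the arm clear, and used the lug and the arch only; I did not re-check the bystanders in the final images.

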